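# Load denture flasks into the pressure pot and lock its lid

### The arm

A 6-joint arm with a two-finger parallel gripper is mounted at the origin on the work surface. World frame = base frame: x ahead of the robot, y to its left, z up, the work surface at z = 0. Lengths are in mm, angles in rad, forces in N, time in s.
With the tool pointing down it reaches from about 325 to 775 mm from the base axis. Payload 9.3 kg.
Tool frame: the origin (TCP) lies at the very end of the fingers, on their centre line; the grasp point (between the pads) lies ctrl.grip_point_offset behind it (ctrl.grip_point_offset is the distance from the TCP to the grasp point, in mm); z points along the fingers, y is the direction in which the jaws open and shut (so a half turn about z gives the same grasp; the last joint's range is limited). The gripper opens to 85 mm and grips with 20 to 120 N. Pads are 22 mm wide; open, the fingers measure 114 mm over their backs; the gripper's body (76 mm by 85 mm) begins 54 mm behind the grasp point. The pads swing forward as they close: fully open they stand 13 mm farther back than shut.
Start: joints at [1.18, 0.259, 0.021, 1.334, 0, 1.418], TCP at [129.562, 534.519, 231.279] pointing down, gripper open.
Joint ranges: [-3.04, 3.04], [-0.91, 1.82], [-1.04, 1.36], [-1.92, 1.95], [-1.52, 1.45], [-3.14, 3.14]. Speed limits (rad/s): [2.22, 2.22, 2.79, 3.14, 3.14, 3.14].

### API

Orientations are given as a unit quaternion [x, y, z, w].
In Python, from bench import ctrl, effector, kinematics, status, eyes, ticket gives the robot as it stands. Calls block until the motion is done:
- ctrl.move_pose(position, orientation): joint-space move of the TCP to a pose.
- ctrl.move_straight(position, ori=None, velocity=150, until_force=None): straight line of the TCP; ori=None keeps the orientation; velocity is the mean speed in mm/s. With until_force (N) it stops when the force on the tool has changed by that much, and returns True; else False.
- ctrl.move_j(angles): joint-space move.
- effector.open_jaws() and effector.grasp(): open the fingers fully, or close them until they stop; the grip force is fixed at half the most.
- ctrl.wait(seconds).
- kinematics.solve_ik(position, orientation): joint angles nearest the present ones, or None.
- status.get_obs(): the state.
- eyes.read_camera(name): name is "side" or "top" or "wrist"; returns (picture, depth): 384x512x3 uint8, blue, green, red; 384x512 float32, mm along the optical axis (not along the pixel's ray), 0 where there is no reading.
- eyes.camera_params(name): a dict with "mtx" (3x3 intrinsics, pixels), "distortion" ([k1, k2, p1, p2, k3] as OpenCV has them; the pictures are not rectified), "rvec" (rotation vector, rad) and "tvec" (3), from world to camera coordinates, as OpenCV has them. Camera axes: x right, y down, z forward; pixel columns grow to the right and rows downward; lengths in mm; the calibration is good to about 2 mm. A picture is of the moment at which its call begins: read the wrist's pose just before it. camera_params takes no time and is no camera call; for the wrist camera it gives the pose at the moment of the call.
A pose or a line that the arm cannot do raises ctrl.MotionError and nothing moves.
- ticket.job_done(): hands the job in, once; it reports no verdict.
The state is a dict: "time_s": time; "joint_positions": joint angles; "dq": joint speeds; "joint_torque": joint torques, N m; "ee_pos": TCP position; "ee_rot": TCP orientation; "contact_force": force on the tool from outside, world axes, zero at the start; "torque": the same for the moment, N m; "finger_gap": finger opening in mm.
Only numpy, scipy, OpenCV 4.12 (cv2) and the standard library are available. Lean on these libraries where they do the work, as an engineer would, in place of code of your own. Each camera call takes 0.05 s, during which the arm holds its last target.

### The job

Open the pressure pot (push its lid down firmly and turn it counter-clockwise to free it) and lay the lid flat on the green mat. Press the upper half of every denture flask on the bench fully shut and stand all the flasks upright on the floor of the pot, then put the lid back, push it down and turn it clockwise until it springs up locked with its bar in line with the two hooks. Do not knock over or push about the other things on the bench.

Things in the scene. Friction and masses are not known exactly. Their poses are not given: they have to be found in the camera images.
- pot: Pressure pot fixed to the bench: round aluminium vessel, clear inside to radius 84 mm, metal wall up to 42 mm. Origin: centre of its underside, z up, x towards hook1. Two blue hooks at its +x and -x sides hold the lid. Release: push the lid down 6 to 9 mm (about 13 N), keep it pressed and turn it counter-clockwise (from above) 30 to 140 degrees, best about 60; then lift it straight off.
- pot_floor (a point): Centre of the pot's white inner floor, 6.6 mm above the pot's origin; flasks stand here, anywhere within the wall. Locking the lid: set it on the seal ring with its bar about 60 degrees counter-clockwise of the hook line, push it down 13 to 15 mm, turn it clockwise while pressed until the bar is in line with the hooks, and let it rise: the tabs spring up into the notches.
- hook1 (a point): Underside of the roof of the hook at the pot's +x, 100 mm from its axis and 64 mm up. The hook spans 94 to 113 mm from the axis, 56 mm wide, top at 71 mm. Under the roof a yellow tooth hangs 5 mm down at the counter-clockwise end, a full end stop stands at the clockwise end; a lid tab rests in the notch between, with 2.5 mm of play to each side.
- hook2 (a point): The same on the other hook, at the pot's -x. The hook line runs through both hooks. Without a push of 5 mm or more the teeth keep the lid from turning.
- seal_slide (a joint): Height of the black sprung seal ring (radius 84 to 90 mm, on the pot's wall) under the lid, in m: 0 under a locked lid (ring top 58 mm above the pot's origin), +0.006 with the lid off or just laid on unlocked (64 mm), -0.009 pressed fully down. It pushes up with 10 N at 0, changing by 0.8 N per mm, and spins freely with the lid.
- lid: Pot lid: white disc, radius 88 mm, 6 mm thick, 0.35 kg, two yellow tabs at its +x and -x (tips 104 mm from the axis, 26 mm wide, 6 mm thick). Black bar handle along its x: 110 mm long, 22 mm wide (grip across, along the lid's y), 6 to 38 mm above the origin. Origin: centre of the underside, z up; half a turn is the same. Locked: origin 58 mm above the pot's, x along its x.
- mat: Green rubber mat fixed on the bench, 220 x 220 x 4 mm, where the lid is put down flat. Origin: centre of its underside.
- flaskA: Small denture flask (one- to three-tooth work), brass (yellow metal), about 0.28 kg: lower half a block 60 mm (its x) x 42 mm (its y) x 24 mm; the upper half, same outline and 14 mm thick, slides on guide pins above it (38 mm high in all when shut). Origin: centre of the underside of the lower half, z up. Grip it across its 60 mm length by the lower half. It may be absent.
- flaskA_face (a point): Centre of the top face of flaskA's upper half, the place to press it: 38 mm above the flask's origin when shut.
- flaskA_top (a joint): Gap between the halves of flaskA in m: 0 is shut, metal on metal, up to 0.010; starts ajar at 5 to 9 mm and stays where it is left; stiff, it needs about 7 N to move down and shows shut below 0.002.
- flaskB: Small denture flask (one- to three-tooth work), aluminium (silver), about 0.28 kg: lower half a block 60 mm (its x) x 42 mm (its y) x 24 mm; the upper half, same outline and 14 mm thick, slides on guide pins above it (38 mm high in all when shut). Origin: centre of the underside of the lower half, z up. Grip it across its 60 mm length by the lower half. It may be absent.
- flaskB_face (a point): Centre of the top face of flaskB's upper half, the place to press it: 38 mm above the flask's origin when shut.
- flaskB_top (a joint): Gap between the halves of flaskB in m: 0 is shut, metal on metal, up to 0.010; starts ajar at 5 to 9 mm and stays where it is left; stiff, it needs about 7 N to move down and shows shut below 0.002.
- flaskC: Small denture flask (one- to three-tooth work), copper (reddish metal), about 0.28 kg: lower half a block 60 mm (its x) x 42 mm (its y) x 24 mm; the upper half, same outline and 14 mm thick, slides on guide pins above it (38 mm high in all when shut). Origin: centre of the underside of the lower half, z up. Grip it across its 60 mm length by the lower half. It may be absent.
- flaskC_face (a point): Centre of the top face of flaskC's upper half, the place to press it: 38 mm above the flask's origin when shut.
- flaskC_top (a joint): Gap between the halves of flaskC in m: 0 is shut, metal on metal, up to 0.010; starts ajar at 5 to 9 mm and stays where it is left; stiff, it needs about 7 N to move down and shows shut below 0.002.
- cast1: Bystander, not part of the job: plaster tooth cast on the near side. Leave it alone.
- cast2: Bystander, not part of the job: plaster tooth cast on the far side. Leave it alone.
- bottle_green: Bystander, not part of the job: green bottle. Leave it alone.
- bottle_white: Bystander, not part of the job: white bottle with red cap. Leave it alone.
- wax_knife: Bystander, not part of the job: wax spatula. Leave it alone.
- mix_bowl: Bystander, not part of the job: blue mixing bowl. Leave it alone.
- wax_tin: Bystander, not part of the job: red tin. Leave it alone.
Mind the look-alikes: they are no part of the job. Leave any black or purple look-alike of the flaskA alone.

How it is judged:
By the outcome, as a careful person would: the job done as asked, in the order asked, and still so for the second after the job is handed in, with the robot touching nothing.
Of flaskA, flaskB, flaskC only 2 to 3 are there at a start; the rules pass over those that are not, and their reading is None.
At some moment in a run one of flaskA, flaskB, flaskC may be knocked a few centimetres aside while the robot is not near it.
Once in a run the grip may slacken for a moment while it holds something.
It also fails if it takes over 210 s, if anything falls off the work surface, if the arm or the gripper's body presses on something with over 40 N, if the wrist force passes 120 N, or if a joint passes its speed limit or range.

## Working session

There is one attempt and no reset: what is moved stays moved. The work goes in short steps, each a Python script; the robot and the scene stay as the last script left them, time stands still between calls to the robot, and variables do not carry over. Pictures are saved under pics/ and viewed, and the job is handed in when it is done.

```bash
ls; mkdir -p pics; cat > h.py <<'E'
import numpy as np, cv2
from bench import ctrl, effector, kinematics, status, eyes, ticket
from scipy.spatial.transform import Rotation as R
def cam(n):
    p=eyes.camera_params(n)
    pic,d=eyes.read_camera(n)
    return pic,d,p
def unproj(px,depth,p):
    px=np.array(px,float).reshape(-1,1,2)
    n=cv2.undistortPoints(px,np.array(p["mtx"]),np.array(p["distortion"])).reshape(-1,2)
    d=np.array(depth,float).reshape(-1,1)
    c=np.hstack([n*d,d])
    Rm=cv2.Rodrigues(np.array(p["rvec"],float))[0]; t=np.array(p["tvec"],float).ravel()
    return (c-t)@Rm
def cloud(d,p):
    v,u=np.mgrid[0:384,0:512]
    P=unproj(np.stack([u,v],-1).reshape(-1,2),d.reshape(-1),p).reshape(384,512,3)
    P[d<=0]=np.nan
    return P
def proj(X,p):
    return cv2.projectPoints(np.array(X,float).reshape(-1,1,3),np.array(p["rvec"],float),np.array(p["tvec"],float),np.array(p["mtx"]),np.array(p["distortion"]))[0].reshape(-1,2)
def down(yaw):
    # tool z down; jaw (tool y) axis at angle yaw from world x
    y=np.array([np.cos(yaw),np.sin(yaw),0]); z=np.array([0,0,-1.]); x=np.cross(y,z)
    return list(R.from_matrix(np.stack([x,y,z],1)).as_quat())
E
python3 - <<'E'
from h import *
for n in ["top","side","wrist"]:
    pic,d,p=cam(n); cv2.imwrite(f"pics/{n}0.png",pic); np.savez(f"{n}0.npz",pic=pic,d=d,**{k:np.array(v) for k,v in p.items()})
    print(n,(-cv2.Rodrigues(np.array(p["rvec"],float))[0].T@np.array(p["tvec"],float).ravel()).round(), d[d>0].min(),d.max())
o=status.get_obs(); print(o, ctrl.grip_point_offset)
print(R.from_quat(o["ee_rot"]).as_matrix().round(3))
E
```

```text
pics
top [ 496. -105. 1451.] 825.20825 2322.4233
side [ -50. -974.  895.] 876.1259 3999.814
wrist [ 60. 552. 373.] 56.481884 1366.7836
{'time_s': 0.15, 'joint_positions': array([ 1.18036930e+00,  2.59054098e-01,  2.09600894e-02,  1.33371692e+00,
       -1.76570934e-05,  1.41822359e+00]), 'dq': array([ 2.43291446e-04, -1.67101496e-03,  2.04347868e-03,  7.42343660e-05,
        4.49238546e-05,  2.50233217e-04]), 'joint_torque': array([ 3.02991131e-03, -5.55968893e+01,  3.44661856e+01,  1.14114914e-02,
       -1.29867412e-04,  2.61595758e-06]), 'ee_pos': array([129.50364024, 534.31884984, 230.81926722]), 'ee_rot': array([ 1.18646975e-01,  9.92936372e-01, -4.91087278e-04, -1.27541486e-04]), 'contact_force': array([ 0.18502523,  0.20698941, -0.34033371]), 'torque': array([ 0.00691553, -0.03476099,  0.03685538]), 'finger_gap': 85.17896092823673} 18.700000000000003
[[-0.972  0.236 -0.   ]
 [ 0.236  0.972 -0.001]
 [ 0.    -0.001 -1.   ]]
```

View pics/top0.png

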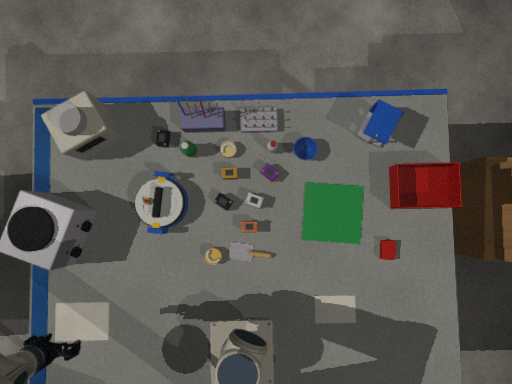

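View pics/side0.png

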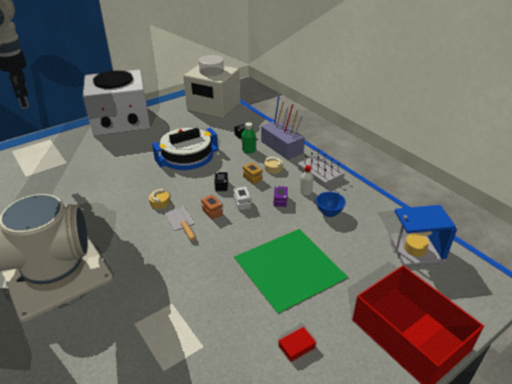

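View pics/wrist0.png

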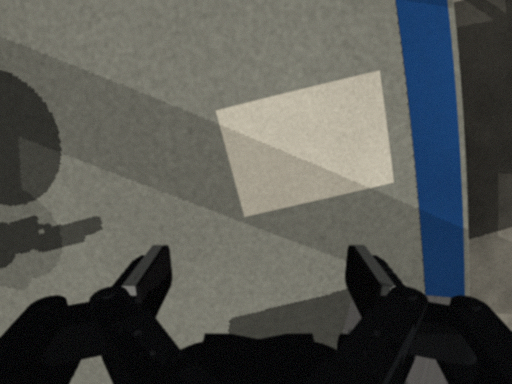

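```bash
python3 - <<'E'
from h import *
z=np.load("top0.npz"); p={k:z[k] for k in ["mtx","distortion","rvec","tvec"]}
P=cloud(z["d"],p)
for n,(u,v) in dict(gold=(229,173),goldedge=(229,167),silver=(255,200),cop=(249,226),black=(224,201),purple=(270,172),pot=(160,203),hookT=(161,178),hookB=(157,229),mat=(333,213),mTL=(306,185),mBR=(358,240),knife=(260,254),cast1=(213,256),cast2=(229,148),bgreen=(188,148),bwhite=(272,145),bowl=(306,149),bench=(280,220),bl2=(163,137)).items(): print(n,P[v,u].round(0))
pic=z["pic"]
c=cv2.resize(pic[130:270,125:295],None,fx=4.7,fy=4.2,interpolation=cv2.INTER_CUBIC); cv2.imwrite("pics/crop0.png",c)
E
```

```text
gold [662.  35.  45.]
goldedge [685.  35.  42.]
silver [560. -60.  50.]
cop [464. -36.  46.]
black [559.  56.  36.]
purple [ 663. -118.   44.]
pot [554. 285.  74.]
hookT [646. 282.  69.]
hookB [460. 298.  69.]
mat [ 507. -354.    2.]
mTL [ 615. -255.    1.]
mBR [ 403. -445.   -1.]
knife [359. -74.  20.]
cast1 [355. 101.  25.]
cast2 [760.  35.  27.]
bgreen [751. 178.  91.]
bwhite [ 753. -126.  103.]
bowl [ 754. -258.   -2.]
bench [ 484. -153.   -4.]
bl2 [803. 281.  44.]
```

View pics/crop0.png

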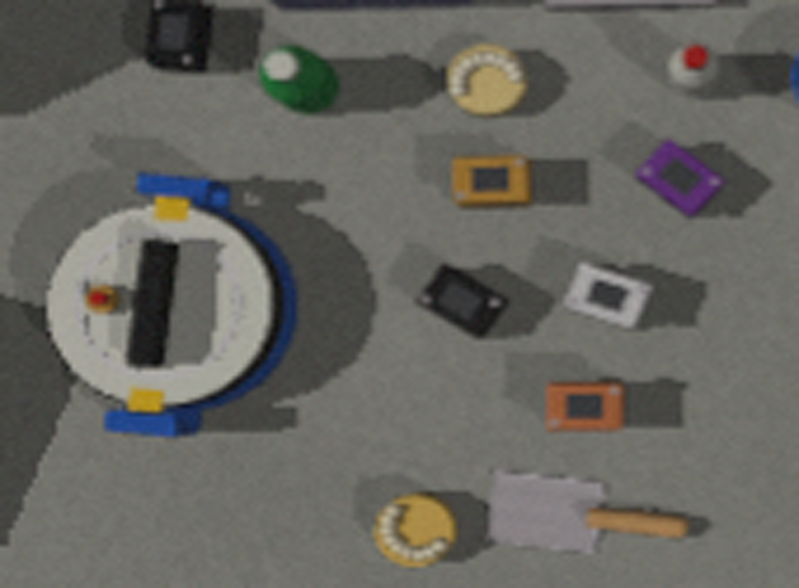

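```bash
python3 - <<'E'
from h import *
for pos in [(553,290,90),(553,290,300),(510,-350,60),(662,35,250)]:
  for y in range(-180,180,30):
    q=kinematics.solve_ik(list(pos),down(np.radians(y)))
    print(pos,y,None if q is None else np.round(q,2))
p=eyes.camera_params("wrist"); Rm=cv2.Rodrigues(np.array(p["rvec"],float))[0]
print(Rm[2],p["mtx"])
E
```

```text
(553, 290, 90) -180 [ 0.35  0.45 -0.05  1.07  0.   -1.22]
(553, 290, 90) -150 [ 0.35  0.45 -0.05  1.07  0.   -1.75]
(553, 290, 90) -120 [ 0.35  0.45 -0.05  1.07  0.   -2.27]
(553, 290, 90) -90 [ 0.35  0.45 -0.05  1.07  0.   -2.79]
(553, 290, 90) -60 [ 0.35  0.45 -0.05  1.07  0.    2.97]
(553, 290, 90) -30 [ 0.35  0.45 -0.05  1.07  0.    2.44]
(553, 290, 90) 0 [ 0.35  0.45 -0.05  1.07  0.    1.92]
(553, 290, 90) 30 [ 0.35  0.45 -0.05  1.07  0.    1.4 ]
(553, 290, 90) 60 [ 0.35  0.45 -0.05  1.07  0.    0.87]
(553, 290, 90) 90 [ 0.35  0.45 -0.05  1.07  0.    0.35]
(553, 290, 90) 120 [ 0.35  0.45 -0.05  1.07  0.   -0.17]
(553, 290, 90) 150 [ 0.35  0.45 -0.05  1.07  0.   -0.7 ]
(553, 290, 300) -180 [ 0.35  0.39  0.38  1.57  0.   -1.22]
(553, 290, 300) -150 [ 0.35  0.39  0.38  1.57  0.   -1.75]
(553, 290, 300) -120 [ 0.35  0.39  0.38  1.57  0.   -2.27]
(553, 290, 300) -90 [ 0.35  0.39  0.38  1.57  0.   -2.79]
(553, 290, 300) -60 [0.35 0.39 0.38 1.57 0.   2.97]
(553, 290, 300) -30 [0.35 0.39 0.38 1.57 0.   2.44]
(553, 290, 300) 0 [0.35 0.39 0.38 1.57 0.   1.92]
(553, 290, 300) 30 [0.35 0.39
[... 1080 characters left out ...]
46  0.37  1.48  0.   -2.69]
(662, 35, 250) -90 [-0.07  0.46  0.37  1.48  0.    3.07]
(662, 35, 250) -60 [-0.07  0.46  0.37  1.48  0.    2.54]
(662, 35, 250) -30 [-0.07  0.46  0.37  1.48  0.    2.02]
(662, 35, 250) 0 [-0.07  0.46  0.37  1.48  0.    1.5 ]
(662, 35, 250) 30 [-0.07  0.46  0.37  1.48  0.    0.97]
(662, 35, 250) 60 [-0.07  0.46  0.37  1.48  0.    0.45]
(662, 35, 250) 90 [-0.07  0.46  0.37  1.48  0.   -0.07]
(662, 35, 250) 120 [-0.07  0.46  0.37  1.48  0.   -0.6 ]
(662, 35, 250) 150 [-0.07  0.46  0.37  1.48  0.   -1.12]
[ 0.27387932 -0.06748136 -0.95939376] [[298.95106456   0.         258.13989831]
 [  0.         298.95106456 195.35447677]
 [  0.           0.           1.        ]]
```

```bash
cat >> h.py <<'E'
def look(obj,yawdeg,z=280,zt=60,name=None):
    yaw=np.radians(yawdeg); tx=np.array([-np.sin(yaw),np.cos(yaw)])
    h=z+142-zt; s=0.285*h-71.6
    t=np.array(obj[:2])+tx*s
    ctrl.move_pose([t[0],t[1],z],down(yaw))
    ctrl.wait(0.15)
    pic,d,p=cam("wrist")
    if name: 
        cv2.imwrite(f"pics/{name}.png",pic); np.savez(f"{name}.npz",pic=pic,d=d,**{k:np.array(v) for k,v in p.items()})
    return pic,d,p
def ld(name):
    z=np.load(name+".npz"); return z["pic"],z["d"],{k:z[k] for k in ["mtx","distortion","rvec","tvec"]}
def st():
    o=status.get_obs(); print("t%.1f"%o["time_s"],o["ee_pos"].round(1),"F",o["contact_force"].round(1),"T",o["torque"].round(2),"gap %.1f"%o["finger_gap"]); return o
E
python3 - <<'E'
from h import *
look((553,290),85,name="pot1",z=290); st()
E
```

```text
t2.0 [518.1 293.8 290. ] F [ 0.2 -0.8  0.4] T [-0.03 -0.06 -0.03] gap 85.6
```

View pics/pot1.png

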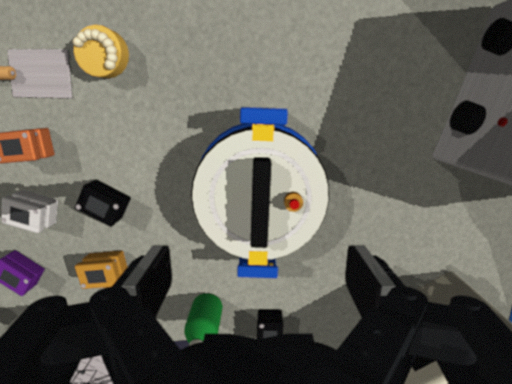

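```bash
cat > potfit.py <<'E'
from h import *
def fit(name):
    pic,d,p=ld(name); P=cloud(d,p); hsv=cv2.cvtColor(pic,cv2.COLOR_BGR2HSV)
    H,S,V=[hsv[...,i].astype(int) for i in range(3)]; z=P[...,2]
    near=np.hypot(P[...,0]-553,P[...,1]-290)<130
    out={}
    w=near&(S<60)&(V>90)&(z>52)&(z<75)
    c=cv2.findContours(w.astype(np.uint8),cv2.RETR_EXTERNAL,cv2.CHAIN_APPROX_NONE)[0]
    c=cv2.convexHull(max(c,key=cv2.contourArea)).reshape(-1,2)
    zt=np.median(z[w]); 
    n=cv2.undistortPoints(c.astype(float).reshape(-1,1,2),p["mtx"],p["distortion"]).reshape(-1,2)
    Rm=cv2.Rodrigues(p["rvec"])[0]; C=-Rm.T@p["tvec"].ravel(); r=np.c_[n,np.ones(len(n))]@Rm
    X=C+r*((zt-C[2])/r[:,2])[:,None]
    (cx,cy),rad=cv2.minEnclosingCircle(X[:,:2].astype(np.float32))
    A=np.c_[2*X[:,:2],np.ones(len(X))]; s=np.linalg.lstsq(A,(X[:,:2]**2).sum(1),rcond=None)[0]
    print("disc z",zt.round(1),"minenc",cx,cy,rad,"lsq",s[:2],np.sqrt(s[2]+s[0]**2+s[1]**2))
    for nm,m in dict(blue=(H>100)&(H<130)&(S>120)&(z>66)&(z<76)&near,yel=(H>18)&(H<35)&(S>120)&near&(z>55)&(z<75)&(np.hypot(P[...,0]-553,P[...,1]-290)>70),bar=(V<60)&(z>86)&(z<104)&near).items():
        k,lab,stt,cen=cv2.connectedComponentsWithStats(m.astype(np.uint8))
        for i in range(1,k):
            if stt[i,4]>60:
                Q=P[lab==i]; rr=cv2.minAreaRect(Q[:,:2].astype(np.float32))
                print(nm,stt[i,4],Q.mean(0).round(1),"z",np.median(Q[:,2]).round(1),"rect",np.round(rr[0],1),np.round(rr[1],1),round(rr[2],1))
if __name__=="__main__":
    import sys; fit(sys.argv[1])
E
python3 potfit.py pot1
```

```text
disc z 63.6 minenc 558.532470703125 293.6208801269531 88.4610595703125 lsq [558.49118842 293.49075   ] 88.10382883114819
blue 722 [455.9 306.1  70.3] z 70.3 rect [456.1 306. ] [54.8 18.1] 83.1
blue 455 [660.3 281.3  70.1] z 70.2 rect [661.4 281.3] [53.7 17.2] 83.6
yel 334 [475.1 303.8  63.9] z 64.0 rect [475.1 303.7] [28.4 18.6] 81.3
yel 253 [643.2 283.1  64. ] z 64.0 rect [643.2 283.6] [24.9 21.7] 84.5
bar 1454 [554.7 293.5  95.3] z 95.4 rect [557.5 293.5] [ 20.7 107.2] 82.9
```

```bash
python3 - <<'E'
from h import *
pic,d,p=ld("pot1"); P=cloud(d,p)
a=np.radians(-7); ux=np.array([np.cos(a),np.sin(a)]); uy=np.array([-ux[1],ux[0]])
Q=P[...,:2]-[558.5,293.6]; X=Q@ux; Y=Q@uy; z=P[...,2]
m=(np.hypot(X,Y)<80)&(z>68)&(np.abs(Y)>16)
print(m.sum(), X[m].min(),X[m].max(),Y[m].min(),Y[m].max(),z[m].max())
for v in range(188,216,3): print(v,[(int(X[v,u]),int(Y[v,u]),int(z[v,u])) for u in range(276,308,3)])
c=cv2.resize(pic[110:290,170:350],None,fx=3.3,fy=3.3,interpolation=cv2.INTER_CUBIC); cv2.imwrite("pics/crop1.png",c)
E
```

```text
26770 -60.95740685261506 12.411050969723048 -74.31798536527049 69.8247596579288 387.7818491058989
188 [(-14, 19, 63), (-14, 23, 64), (-14, 27, 63), (-14, 31, 63), (-14, 35, 63), (-14, 39, 62), (-15, 42, 64), (-15, 46, 64), (-15, 50, 64), (-15, 54, 63), (-16, 57, 65)]
191 [(-10, 20, 63), (-10, 23, 64), (-10, 27, 62), (-10, 31, 62), (-11, 35, 64), (-10, 39, 63), (-11, 43, 64), (-11, 46, 64), (-11, 50, 63), (-11, 54, 64), (-11, 58, 63)]
194 [(-6, 20, 64), (-6, 24, 62), (-6, 28, 63), (-7, 31, 64), (-8, 34, 70), (-10, 37, 75), (-10, 41, 76), (-10, 45, 76), (-7, 51, 64), (-7, 54, 63), (-7, 59, 61)]
197 [(-2, 20, 63), (-2, 24, 62), (-2, 28, 63), (-3, 31, 67), (-6, 34, 74), (-6, 38, 74), (-6, 42, 75), (-6, 45, 75), (-7, 49, 76), (-3, 55, 62), (-3, 59, 63)]
200 [(1, 20, 62), (1, 24, 63), (1, 28, 64), (-2, 30, 76), (-2, 34, 76), (-3, 38, 79), (-5, 41, 83), (-4, 45, 80), (-2, 49, 75), (-2, 53, 74), (0, 59, 65)]
203 [(5, 20, 63), (5, 24, 64), (5, 28, 63), (1, 31, 76), (1, 34, 76), (-1, 37, 83), (-1, 41, 83), (-1, 45, 82), (1, 50, 74), (1, 54, 74), (4, 59, 63)]
206 [(9, 21, 64), (9, 25, 63), (9, 28, 63), (5, 31, 75), (5, 35, 75), (2, 38, 83), (2, 41, 83), (2, 45, 84), (5, 50, 74), (8, 56, 63), (8, 59, 65)]
209 [(13, 21, 64), (13, 25, 63), (14, 29, 62), (13, 33, 63), (9, 35, 75), (9, 39, 76), (6, 42, 83), (9, 46, 75), (8, 50, 76), (12, 56, 64), (12, 60, 65)]
212 [(18, 21, 63), (18, 25, 62), (17, 29, 64), (17, 33, 63), (17, 37, 62), (17, 41, 63), (17, 45, 63), (17, 49, 62), (16, 52, 64), (16, 56, 64), (16, 60, 64)]
215 [(22, 21, 62), (22, 25, 63), (21, 29, 64), (22, 33, 62), (22, 37, 62), (21, 41, 64), (21, 45, 63), (21, 49, 62), (20, 53, 64), (20, 56, 64), (19, 60, 66)]
```

View pics/crop1.png

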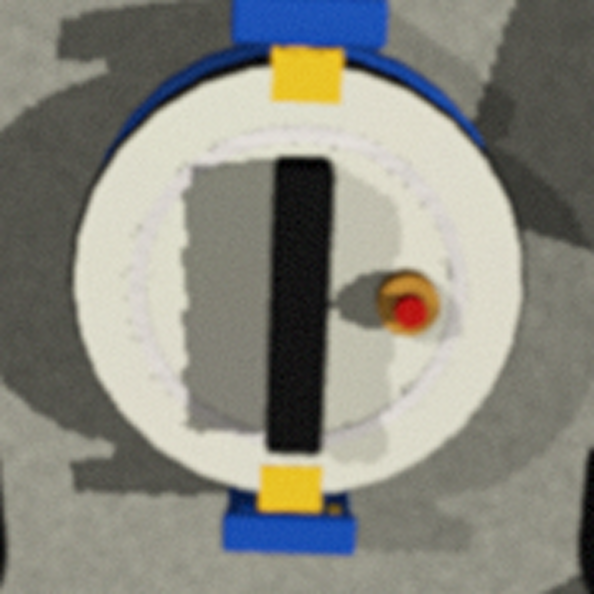

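```bash
python3 - <<'E'
from h import *
pic,d,p=ld("top0"); hsv=cv2.cvtColor(pic,cv2.COLOR_BGR2HSV)
m=cv2.inRange(hsv,(45,100,40),(75,255,255)); m[:, :290]=0
c=max(cv2.findContours(m,cv2.RETR_EXTERNAL,cv2.CHAIN_APPROX_NONE)[0],key=cv2.contourArea).reshape(-1,2)
n=cv2.undistortPoints(c.astype(float).reshape(-1,1,2),p["mtx"],p["distortion"]).reshape(-1,2)
Rm=cv2.Rodrigues(p["rvec"])[0]; C=-Rm.T@p["tvec"].ravel(); r=np.c_[n,np.ones(len(n))]@Rm
X=C+r*((4-C[2])/r[:,2])[:,None]
print(cv2.minAreaRect(X[:,:2].astype(np.float32)))
# lid/hook consistency using top cam
P=cloud(d,p)
print(np.nanmedian(P[190:230,310:355,2]))
# open approach
C0=np.array([558.5,293.6]); a=np.radians(-6.9)
off=-22
def pos(ang,z): 
    q=C0+off*np.array([np.cos(ang),np.sin(ang)]); return [q[0],q[1],z]
ctrl.move_pose(pos(a,125),down(a+np.pi/2))
ctrl.move_straight(pos(a,72),velocity=60,until_force=8)
st(); effector.grasp(); ctrl.wait(0.2); st()
pic,d,p=cam("wrist"); cv2.imwrite("pics/grip1.png",pic)
E
```

```text
((508.5947570800781, -351.2067565917969), (219.8674774169922, 218.80596923828125), 84.94889068603516)
2.857990149556961
t3.8 [536.9 296.3  72.3] F [ 0.4 -0.1 -0.4] T [-0.04  0.04  0.04] gap 85.5
t4.6 [536.7 296.1  72.2] F [-1.1 -3.7  4.5] T [-0.56  0.27 -0.1 ] gap 20.5
```

View pics/grip1.png

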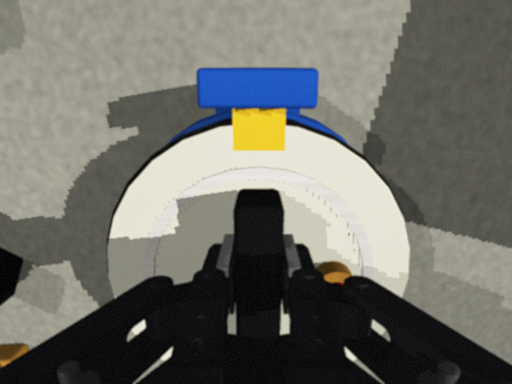

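The bar at (258,260) is between the pads and the valve at (333,270) is clear of them. Next I press and turn.

```bash
cat >> h.py <<'E'
C0=np.array([558.5,293.6]); A0=np.radians(-6.9); OFF=-22
def lpos(ang,z,off=OFF):
    q=C0+off*np.array([np.cos(ang),np.sin(ang)]); return [q[0],q[1],z]
E
python3 - <<'E'
from h import *
ctrl.move_straight(lpos(A0,64.7),velocity=30); ctrl.wait(0.2); o=st()
for k in range(1,7):
    a=A0+np.radians(10*k)
    ctrl.move_straight(lpos(a,64.7),down(a+np.pi/2),velocity=15)
    st()
E
```

```text
t5.2 [536.7 296.1  65.4] F [-3.3 -3.3  9.9] T [-0.75  0.64 -0.12] gap 20.8
t5.6 [536.5 292.2  65.3] F [-3.8 -4.3  9.9] T [-0.83  0.67 -0.12] gap 20.8
t6.0 [537.  288.2  65.3] F [-3.1 -4.1  9.7] T [-0.95  0.75 -0.12] gap 21.0
t6.4 [538.1 284.4  65.2] F [-3.5 -4.3  9.3] T [-1.04  0.8  -0.1 ] gap 21.2
t6.8 [539.8 280.9  65.2] F [-3.8 -6.5 10.4] T [-1.22  0.8  -0.06] gap 20.8
t7.3 [542.2 277.7  65.2] F [-4.2 -7.  10.1] T [-1.34  0.82 -0.07] gap 21.0
t7.7 [545.1 275.   65.1] F [-4.3 -7.3 10. ] T [-1.44  0.82 -0.03] gap 20.8
```

```bash
python3 - <<'E'
from h import *
a=A0+np.radians(60)
pic,d,p=cam("wrist"); cv2.imwrite("pics/turn1.png",pic)
ctrl.move_straight(lpos(a,84),velocity=50); ctrl.wait(0.2); st()
pic,d,p=cam("side"); cv2.imwrite("pics/turn1s.png",cv2.resize(pic[90:200,120:260],None,fx=5,fy=5,interpolation=cv2.INTER_CUBIC))
E
```

```text
t8.4 [545.  276.1  83.4] F [ 0.3 -0.7 -2.7] T [ 0.    0.07 -0.  ] gap 20.7
```

View pics/turn1.png

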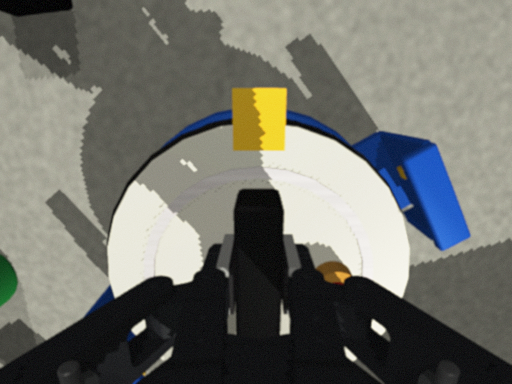

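View pics/turn1s.png

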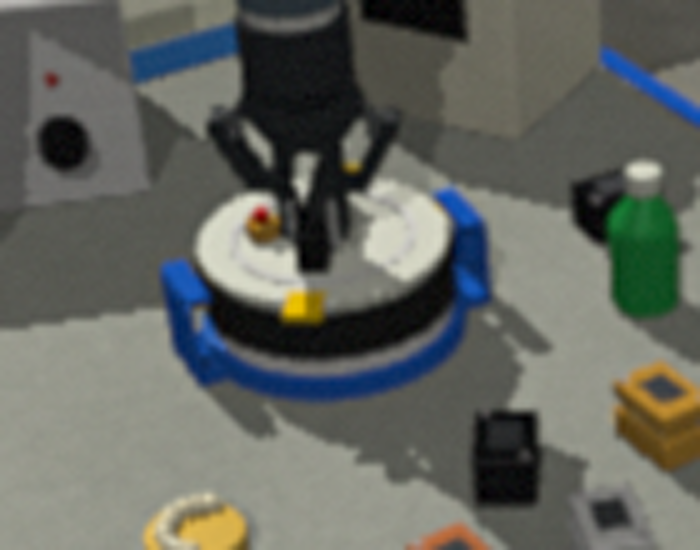

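```bash
python3 - <<'E'
from h import *
a=A0+np.radians(60)
ctrl.move_straight(lpos(a,170),velocity=120); st()
am=np.radians(-5); M=np.array([508.6,-351.2]); t=M+OFF*np.array([np.cos(am),np.sin(am)])
ctrl.move_pose([t[0],t[1],170],down(am+np.pi/2)); ctrl.wait(.2); st()
pic,d,p=cam("wrist"); cv2.imwrite("pics/carry.png",pic)
pic,d,p=cam("side"); cv2.imwrite("pics/carrys.png",pic)
E
```

```text
t9.4 [544.9 275.9 169.2] F [-0.1 -0.2 -3.9] T [-0.08  0.03 -0.03] gap 20.7
t11.8 [ 487.1 -348.7  170. ] F [-0.2  0.2 -4.1] T [ 0.04  0.14 -0.01] gap 20.7
```

View pics/carry.png

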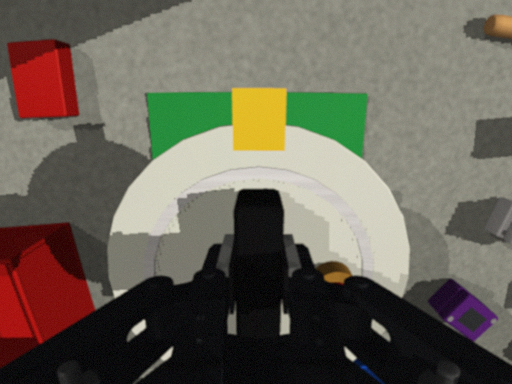

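View pics/carrys.png

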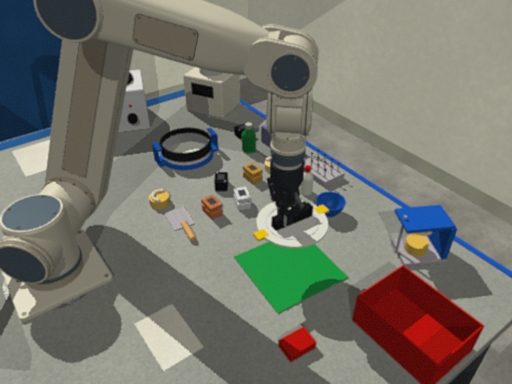

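```bash
python3 - <<'E'
from h import *
am=np.radians(-5); M=np.array([508.6,-351.2]); t=M+OFF*np.array([np.cos(am),np.sin(am)])
ctrl.move_straight([t[0],t[1],35],velocity=120)
print(ctrl.move_straight([t[0],t[1],15],velocity=20,until_force=5)); st()
effector.open_jaws(); ctrl.wait(.2); st()
ctrl.move_straight([t[0],t[1],90],velocity=120)
# go look over flasks from high
ctrl.move_pose([520,-20,300],down(np.radians(90)))
ctrl.wait(.2)
for n in ["wrist","top"]:
    pic,d,p=cam(n); cv2.imwrite(f"pics/{n}2.png",pic); np.savez(n+"2.npz",pic=pic,d=d,**{k:np.array(v) for k,v in p.items()})
st()
E
```

```text
True
t14.0 [ 486.6 -349.2   18.1] F [-0.8  1.2  4.8] T [0.1  0.06 0.  ] gap 20.7
t14.8 [ 485.9 -348.6   17. ] F [-0.7  0.3 -0.1] T [ 0.03 -0.03 -0.02] gap 85.4
t17.3 [520.1 -20.5 299.6] F [ 0.2  0.3 -0. ] T [ 0.03 -0.   -0.02] gap 85.8
```

View pics/wrist2.png

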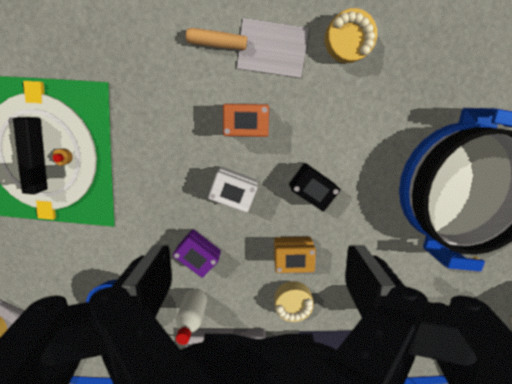

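View pics/top2.png

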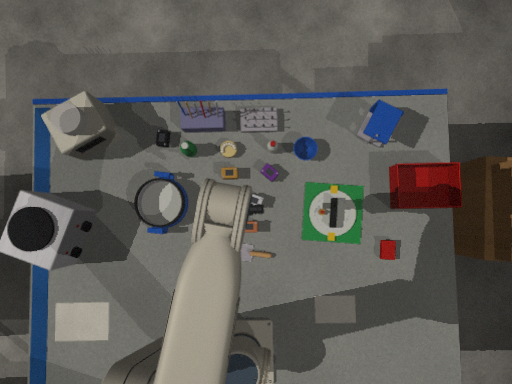

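```bash
cat >> h.py <<'E'
def flask(seed,d,p,zmin=34):
    """seed pixel -> top-face rect centre, long-axis angle, height"""
    P=cloud(d,p); z=P[...,2]
    s=P[seed[1],seed[0]]
    near=np.hypot(P[...,0]-s[0],P[...,1]-s[1])<55
    zt=np.median(z[near&(z>zmin)&(z<62)])
    m=near&(abs(z-zt)<4)
    k,lab,stt,_=cv2.connectedComponentsWithStats(m.astype(np.uint8))
    i=lab[seed[1],seed[0]]
    if i==0: i=1+np.argmax(stt[1:,4])
    mm=(lab==i).astype(np.uint8)
    c=max(cv2.findContours(mm,cv2.RETR_EXTERNAL,cv2.CHAIN_APPROX_NONE)[0],key=cv2.contourArea).reshape(-1,2)
    n=cv2.undistortPoints(c.astype(float).reshape(-1,1,2),p["mtx"],p["distortion"]).reshape(-1,2)
    Rm=cv2.Rodrigues(np.array(p["rvec"],float))[0]; C=-Rm.T@np.array(p["tvec"],float).ravel(); r=np.c_[n,np.ones(len(n))]@Rm
    X=(C+r*((zt-C[2])/r[:,2])[:,None])[:,:2]
    (cx,cy),(w,h),a=cv2.minAreaRect(X.astype(np.float32))
    if w<h: a+=90
    a=(a+90)%180-90
    return np.array([cx,cy]),a,zt,(max(w,h),min(w,h)),stt[i,4]
E
python3 - <<'E'
from h import *
pic,d,p=ld("wrist2")
for n,s in dict(A=(295,255),B=(234,192),C=(246,120),black=(315,187),purple=(197,253)).items(): print(n,flask(s,d,p))
E
```

```text
A (array([663.86547852,  34.54071808]), -88.37453293800354, np.float64(43.74624668049117), (57.21206283569336, 41.6685676574707), np.int32(960))
B (array([560.00317383, -55.4254837 ]), 68.51593780517578, np.float64(43.40577813696559), (59.59975814819336, 42.476898193359375), np.int32(1249))
C (array([462.8616333 , -35.66670227]), 88.17250061035156, np.float64(44.04180406863827), (59.160003662109375, 42.25364303588867), np.int32(1528))
black (array([558.23620605,  60.31414413]), 55.05716323852539, np.float64(37.22819024178201), (59.13697052001953, 41.80085754394531), np.int32(1181))
purple (array([ 663.82086182, -115.53791046]), 48.30656433105469, np.float64(36.99186257226165), (60.000823974609375, 42.22342300415039), np.int32(973))
```

```bash
python3 - <<'E'
from h import *
effector.grasp()
for n,c,a in [("C",(462.9,-35.7),88.2),("B",(560,-55.4),68.5),("A",(663.9,34.5),91.6)]:
    ctrl.move_pose([c[0],c[1],80],down(np.radians(a)))
    ctrl.move_straight([c[0],c[1],52],velocity=80)
    print(n,ctrl.move_straight([c[0],c[1],34],velocity=20,until_force=22)); st()
    ctrl.wait(0.15); st()
    ctrl.move_straight([c[0],c[1],90],velocity=120)
effector.open_jaws()
ctrl.move_pose([520,-20,300],down(np.radians(90)))
ctrl.wait(.2)
for n in ["wrist"]:
    pic,d,p=cam(n); cv2.imwrite(f"pics/{n}3.png",pic); np.savez(n+"3.npz",pic=pic,d=d,**{k:np.array(v) for k,v in p.items()})
for n,s in dict(A=(295,255),B=(234,192),C=(246,120),black=(315,187)).items(): print(n,flask(s,d,p))
st()
E
```

```text
C True
t20.2 [463.1 -35.8  38. ] F [-1.8  1.1 10.2] T [ 0.14  0.57 -0.03] gap 0.0
t20.4 [463.1 -35.8  38. ] F [-1.7  0.4 10.4] T [ 0.17  0.53 -0.04] gap 0.1
B True
t22.7 [560.2 -55.5  38. ] F [-2.6  1.5  8.5] T [ 0.11  0.48 -0.05] gap -0.1
t22.8 [560.2 -55.4  38. ] F [-2.6 -0.2  8.2] T [0.09 0.42 0.  ] gap 0.1
A True
t25.2 [664.1  34.5  38.1] F [-1.8 -0.7  8.3] T [ 0.02  0.45 -0.  ] gap 0.1
t25.4 [664.1  34.5  38.1] F [-1.9  0.3  6.4] T [-0.04  0.38 -0.04] gap 0.2
A (array([664.93768311,  34.64718246]), 89.79830932617188, np.float64(37.19171045581522), (57.29753494262695, 43.583351135253906), np.int32(945))
B (array([560.18310547, -55.48748016]), 68.69602966308594, np.float64(37.130507863061176), (59.54399108886719, 41.934303283691406), np.int32(1217))
C (array([462.79013062, -35.58291626]), 87.89037322998047, np.float64(37.05024406605568), (59.006011962890625, 42.06603240966797), np.int32(1477))
black (array([558.09906006,  60.44926453]), 54.79887771606445, np.float64(37.23672502874029), (59.260223388671875, 41.62283706665039), np.int32(1185))
t28.0 [520.3 -19.8 298.7] F [0.3 0.4 0.6] T [ 0.04 -0.02 -0.01] gap 85.6
```

View pics/wrist3.png

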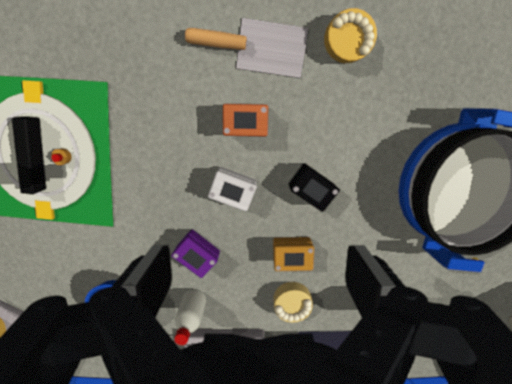

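```bash
cat >> h.py <<'E'
PY=A0+np.pi/2; UX=np.array([np.cos(A0),np.sin(A0)])
def pick(c,adeg,shift=0.0):
    """shift: mm of grip point along the flask's transverse dir closest to UX"""
    a=np.radians(adeg); n=np.array([np.sin(a),-np.cos(a)])
    if n@UX<0: n=-n
    t=np.array(c)+shift*n
    ctrl.move_pose([t[0],t[1],90],down(a))
    hit=ctrl.move_straight([t[0],t[1],1.0],velocity=90,until_force=6); print("hit",hit)
    st(); effector.grasp(); ctrl.wait(.1); st()
    if hit: return
    ctrl.move_straight([t[0],t[1],130],velocity=130); ctrl.wait(.15); st()
def place(slot,shift=0.0,go=True):
    t=C0+(slot+shift)*UX
    ctrl.move_pose([t[0],t[1],130],down(PY)); ctrl.wait(.15); o=st()
    return t
def lower(t):
    ctrl.move_straight([t[0],t[1],20],velocity=120)
    print(ctrl.move_straight([t[0],t[1],5],velocity=20,until_force=4)); st()
E
python3 - <<'E'
from h import *
pick((664.9,34.6),90.3,-5)
t=place(45,-5)
pic,d,p=cam("wrist"); cv2.imwrite("pics/holdA.png",pic)
E
```

```text
hit False
t30.2 [660.3  34.5   1.6] F [ 0.6 -0.5 -0.3] T [ 0.02  0.02 -0.04] gap 85.5
t30.6 [660.2  34.5   1.8] F [-0.3 -1.   5.6] T [-0.03  0.21 -0.01] gap 59.3
t31.9 [659.5  34.6 129.1] F [-0.5  0.4 -3. ] T [-0.04 -0.02 -0.04] gap 59.6
t33.1 [598.9 287.3 129.9] F [-0.   0.3 -2.9] T [0.03 0.03 0.  ] gap 59.2
```

View pics/holdA.png

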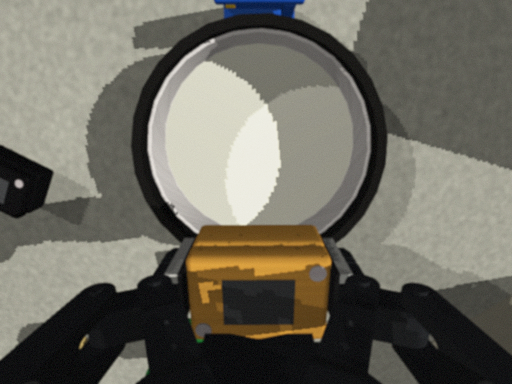

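```bash
python3 - <<'E'
from h import *
t=C0+40*UX
lower(t)
pic,d,p=cam("wrist"); cv2.imwrite("pics/lowA.png",pic)
E
```

```text
True
t34.8 [598.1 288.8   7.8] F [-1.1  0.9  4.9] T [-0.02 -0.02 -0.05] gap 59.5
```

View pics/lowA.png

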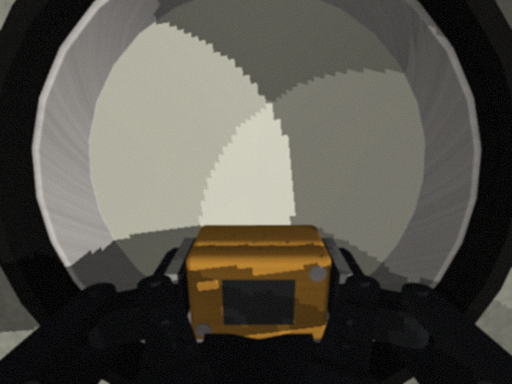

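```bash
cat >> h.py <<'E'
def survey(name):
    ctrl.move_pose([520,-20,300],down(np.radians(90))); ctrl.wait(.2)
    pic,d,p=cam("wrist"); cv2.imwrite(f"pics/{name}.png",pic); np.savez(name+".npz",pic=pic,d=d,**{k:np.array(v) for k,v in p.items()})
    return pic,d,p
E
python3 - <<'E'
from h import *
t=C0+40*UX
effector.open_jaws(); ctrl.wait(.1); st()
ctrl.move_straight([t[0],t[1],130],velocity=120)
look(C0,np.degrees(PY),z=290,zt=40,name="potA"); st()
pic,d,p=survey("wrist4")
for n,s in dict(B=(234,192),C=(246,120),black=(315,187)).items(): print(n,flask(s,d,p))
E
```

```text
t35.3 [597.4 288.6   6.7] F [ 0.5  0.5 -0.1] T [0.02 0.01 0.03] gap 85.4
t37.5 [519.  298.1 287.7] F [-0.   0.4 -0.5] T [ 0.   -0.02 -0.03] gap 84.9
B (array([560.17425537, -55.51671219]), 68.6561279296875, np.float64(37.09378012838708), (59.48535919189453, 41.93819808959961), np.int32(1210))
C (array([462.84078979, -36.09075165]), 89.9002685546875, np.float64(37.07409705934599), (59.4531135559082, 41.2523193359375), np.int32(1475))
black (array([558.16088867,  60.40999222]), 54.72902297973633, np.float64(37.20298154553092), (59.23261642456055, 41.697635650634766), np.int32(1180))
```

View pics/potA.png

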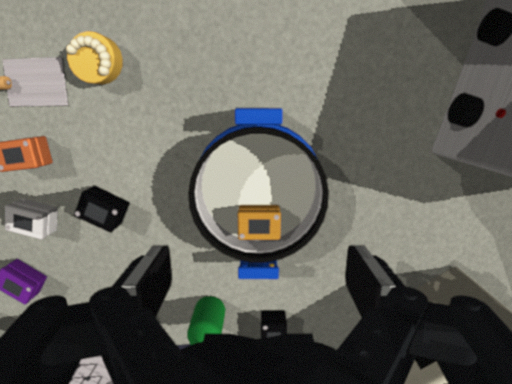

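View pics/wrist4.png

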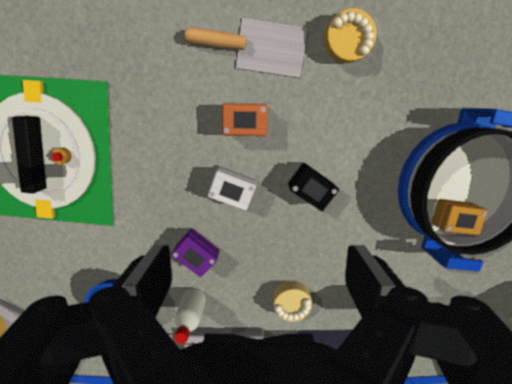

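```bash
python3 - <<'E'
from h import *
pic,d,p=ld("potA")
c,a,z,s,_=flask((259,222),d,p); print(c,a,z,s,"pot frame",(c-C0)@UX,(c-C0)@np.array([-UX[1],UX[0]]))
pick((560.2,-55.5),68.7,0)
t=place(0,0)
pic,d,p=cam("wrist"); cv2.imwrite("pics/holdB.png",pic)
E
```

```text
[602.61016846 289.36120605] 83.02535247802734 42.97405823343683 (59.06388854980469, 41.73880386352539) pot frame 44.2999288945237 1.0911623887564101
hit False
t40.9 [560.6 -55.6   1.6] F [0.5 0.8 0.3] T [-0.06 -0.04  0.02] gap 85.6
t41.4 [560.5 -55.8   1.7] F [-2.7 -1.   5.3] T [-0.18  0.31  0.  ] gap 59.3
t42.7 [559.8 -55.4 129.2] F [-0.5 -0.1 -3.6] T [-0.01  0.02  0.04] gap 59.2
t44.2 [559.1 292.3 130.1] F [-1.3  0.4 -2.9] T [ 0.01 -0.    0.02] gap 59.2
```

View pics/holdB.png

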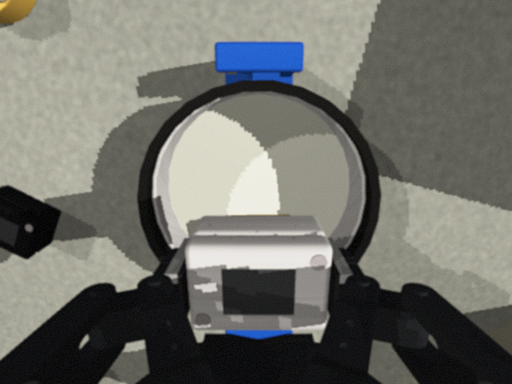

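```bash
python3 - <<'E'
from h import *
t=C0-0.7*UX
ctrl.move_straight([t[0],t[1],60],velocity=120); ctrl.wait(.1); st()
lower(t)
effector.open_jaws(); ctrl.wait(.1); st()
ctrl.move_straight([t[0],t[1],130],velocity=120)
look(C0,np.degrees(PY),z=290,zt=40,name="potB"); st()
pic,d,p=survey("wrist5")
print(flask((246,120),d,p))
E
```

```text
t45.0 [558.4 293.9  61.1] F [ 0.6 -0.2 -3.5] T [-0.03  0.   -0.03] gap 59.4
True
t46.1 [557.7 293.7   7.8] F [-0.9  0.1  5.9] T [-0.11  0.11 -0.03] gap 59.1
t46.6 [557.  293.4   6.6] F [-0.1 -0.  -0.2] T [-0.02 -0.    0.  ] gap 85.2
t48.7 [518.6 298.2 288.3] F [-0.2  0.5  0.1] T [-0.01 -0.01 -0.01] gap 85.6
(array([462.83398438, -36.08163834]), 89.90034484863281, np.float64(37.0656003630446), (59.46669006347656, 41.25315475463867), np.int32(1475))
```

View pics/potB.png

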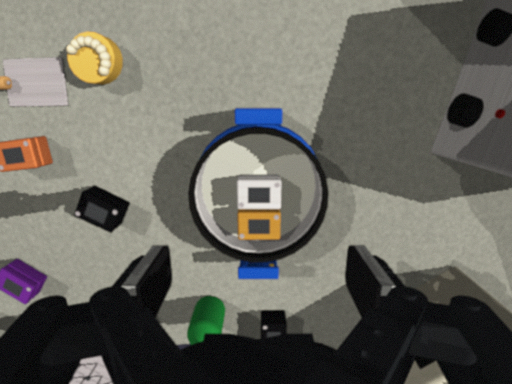

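View pics/wrist5.png

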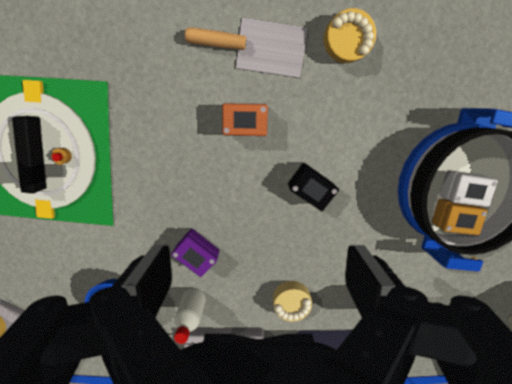

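```bash
python3 - <<'E'
from h import *
pic,d,p=ld("potB")
for s in [(259,222),(259,190)]:
    c,a,z,sz,_=flask(s,d,p,zmin=40); print(c,a,z,sz,"pot frame",(c-C0)@UX,(c-C0)@np.array([-UX[1],UX[0]]))
pick((462.8,-35.9),89,5)
t=place(-46,5)
pic,d,p=cam("wrist"); cv2.imwrite("pics/holdC.png",pic)
E
```

```text
[602.59057617 289.56396484] 83.03382873535156 43.22668659995974 (59.10709762573242, 41.801361083984375) pot frame 44.25611970962575 1.2900989100347113
[557.39825439 294.93273926] 83.02410125732422 43.17243711561527 (59.51972198486328, 40.60511016845703) pot frame -1.2538771201920287 1.1907264488299572
hit False
t52.2 [468.2 -36.1   1.5] F [ 0.2 -0.7 -0.2] T [-0.02 -0.01  0.02] gap 85.6
t52.6 [468.2 -36.3   1.7] F [-0.  -1.4  5.4] T [-0.17  0.18 -0.02] gap 59.4
t53.9 [467.4 -35.9 129.3] F [-0.   0.1 -2.5] T [ 0.04 -0.07 -0.03] gap 59.6
t55.3 [518.3 297.3 130.2] F [-0.3  0.1 -3.5] T [ 0.03  0.01 -0.01] gap 59.1
```

View pics/holdC.png

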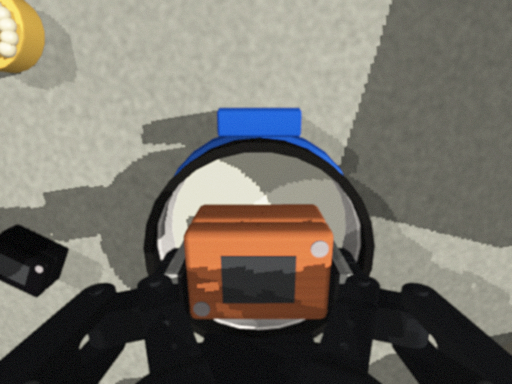

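```bash
python3 - <<'E'
from h import *
t=C0-41.3*UX
ctrl.move_straight([t[0],t[1],60],velocity=120); ctrl.wait(.1); st()
print(ctrl.move_straight([t[0],t[1],20],velocity=60,until_force=6)); st()
lower(t)
effector.open_jaws(); ctrl.wait(.1); st()
ctrl.move_straight([t[0],t[1],130],velocity=120)
pic,d,p=look(C0,np.degrees(PY),z=290,zt=40,name="potC"); st()
for s in [(259,222),(259,190),(259,160)]:
    c,a,z,sz,_=flask(s,d,p,zmin=40); print(c,a,z,sz,"pot frame",(c-C0)@UX,(c-C0)@np.array([-UX[1],UX[0]]))
E
```

```text
t56.2 [518.1 298.8  61. ] F [-0.2  0.2 -3.5] T [ 0.02 -0.01 -0.02] gap 59.2
False
t57.0 [517.7 298.6  20.1] F [-0.   0.1 -2.8] T [-0.    0.05  0.02] gap 59.6
True
t57.9 [517.4 298.5   7.7] F [0.7 0.6 5.8] T [-0.06  0.03  0.05] gap 58.9
t58.4 [516.6 298.3   6.9] F [-0.3 -0.9  1.1] T [-0.01 -0.05 -0.03] gap 86.2
t60.4 [518.4 298.3 288.4] F [ 1.1  0.4 -0.5] T [0.06 0.01 0.05] gap 85.6
[602.43969727 289.62554932] 83.04300689697266 43.18149990971605 (59.16154479980469, 41.81893539428711) pot frame 44.09893500383756 1.3331112325693526
[557.20202637 294.96218872] 83.03533172607422 43.20848805140602 (59.50033950805664, 40.61069869995117) pot frame -1.4522219004069263 1.1963884044346669
[511.38546753 300.26464844] 83.05857849121094 43.255426047066436 (59.03866195678711, 40.7783088684082) pot frame -47.573967817089304 0.9561876735041007
```

View pics/potC.png

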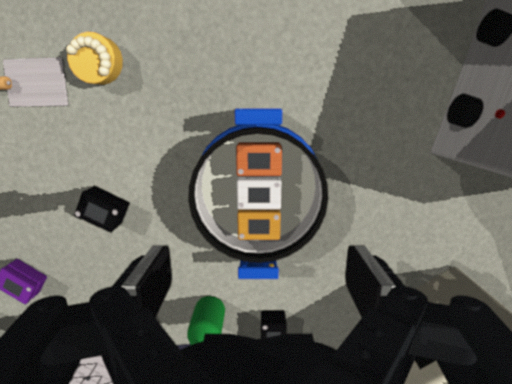

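Copper (259,160), silver (259,193) and brass (259,226) stand level inside the wall. Next is the lid.

```bash
python3 - <<'E'
from h import *
pic,d,p=look((508.6,-351.2),85,z=290,zt=20,name="lidm"); st()
P=cloud(d,p); hsv=cv2.cvtColor(pic,cv2.COLOR_BGR2HSV); H,S,V=[hsv[...,i].astype(int) for i in range(3)]; z=P[...,2]
near=np.hypot(P[...,0]-508.6,P[...,1]+351.2)<125
for nm,m in dict(yel=(H>18)&(H<35)&(S>120)&near&(np.hypot(P[...,0]-508.6,P[...,1]+351.2)>70),bar=(V<60)&(z>32)&(z<50)&near,white=(S<60)&(V>90)&near&(z<18)).items():
    k,lab,stt,cen=cv2.connectedComponentsWithStats(m.astype(np.uint8))
    for i in range(1,k):
        if stt[i,4]>100:
            Q=P[lab==i]; rr=cv2.minAreaRect(Q[:,:2].astype(np.float32)); print(nm,stt[i,4],np.median(Q[:,2]).round(1),rr)
            if nm=="white": print(cv2.minEnclosingCircle(Q[:,:2].astype(np.float32)))
E
```

```text
t62.9 [ 463.3 -346.7  290. ] F [0.3 0.1 0.3] T [-0.01 -0.02  0.  ] gap 85.4
yel 436 9.6 ((420.2477111816406, -342.962158203125), (26.618356704711914, 30.2930850982666), 85.30553436279297)
yel 305 9.7 ((599.0172119140625, -358.7027893066406), (26.763023376464844, 31.759811401367188), 84.51216888427734)
bar 1093 41.1 ((507.65216064453125, -350.6336364746094), (20.383262634277344, 107.08448028564453), 84.68485260009766)
white 649 -1.0 ((391.9846496582031, -341.14593505859375), (115.07373046875, 13.590887069702148), 85.03864288330078)
((398.60626220703125, -341.72076416015625), 57.53699493408203)
white 8829 9.3 ((508.84271240234375, -350.5767822265625), (178.4040069580078, 172.199951171875), 84.35186004638672)
((510.66278076171875, -351.12518310546875), 89.74919128417969)
white 451 -0.8 ((518.5943603515625, -233.59283447265625), (13.924546241760254, 110.72013854980469), 84.67132568359375)
((518.0148315429688, -239.8068389892578), 55.36149215698242)
white 391 -1.0 ((497.4399108886719, -469.0257873535156), (12.977648735046387, 101.221923828125), 85.47418212890625)
((497.81512451171875, -464.2845764160156), 50.61228561401367)
white 310 -0.8 ((626.9271240234375, -361.08953857421875), (101.59832000732422, 12.138071060180664), 84.9500961303711)
((621.9718627929688, -360.65167236328125), 50.79960632324219)
```

View pics/lidm.png

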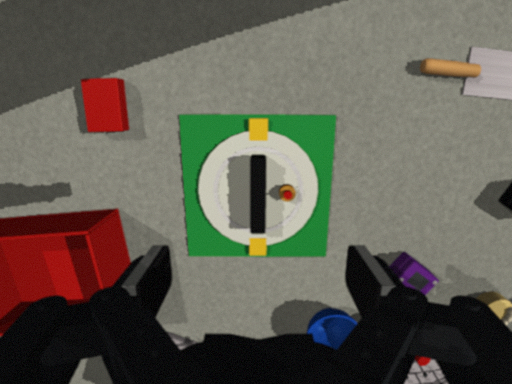

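```bash
python3 - <<'E'
from h import *
am=np.radians(-5.0); M=np.array([509.2,-350.8]); t=M+OFF*np.array([np.cos(am),np.sin(am)])
ctrl.move_pose([t[0],t[1],80],down(am+np.pi/2))
print(ctrl.move_straight([t[0],t[1],18],velocity=70,until_force=6)); st()
effector.grasp(); ctrl.wait(.2); st()
ctrl.move_straight([t[0],t[1],170],velocity=120); ctrl.wait(.1); st()
a=A0+np.radians(60)
ctrl.move_pose(lpos(a,170),down(a+np.pi/2)); ctrl.wait(.2); st()
pic,d,p=cam("wrist"); cv2.imwrite("pics/carry2.png",pic); np.savez("carry2.npz",pic=pic,d=d,**{k:np.array(v) for k,v in p.items()})
pic,d,p=cam("side"); cv2.imwrite("pics/carry2s.png",cv2.resize(pic[60:200,100:280],None,fx=4,fy=4))
E
```

```text
False
t64.8 [ 487.5 -349.1   18.4] F [-0.2 -0.3  0.1] T [-0.03  0.02  0.03] gap 85.4
t65.6 [ 487.4 -349.2   18.4] F [-1.6 -0.7  5.6] T [-0.35  0.29  0.01] gap 21.1
t67.2 [ 487.  -348.7  169.3] F [ 0.9  0.7 -4.2] T [0.01 0.09 0.  ] gap 20.7
t69.6 [545.6 275.3 170. ] F [-0.2 -0.9 -4. ] T [-0.08  0.06 -0.03] gap 20.9
```

View pics/carry2.png

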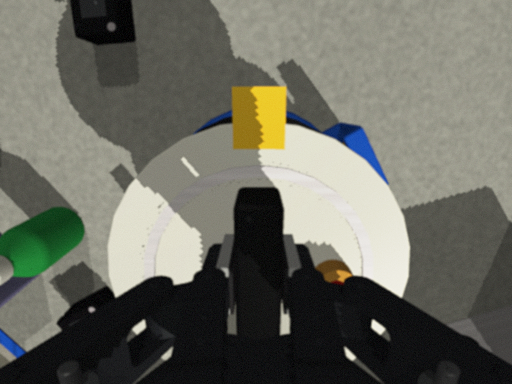

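View pics/carry2s.png

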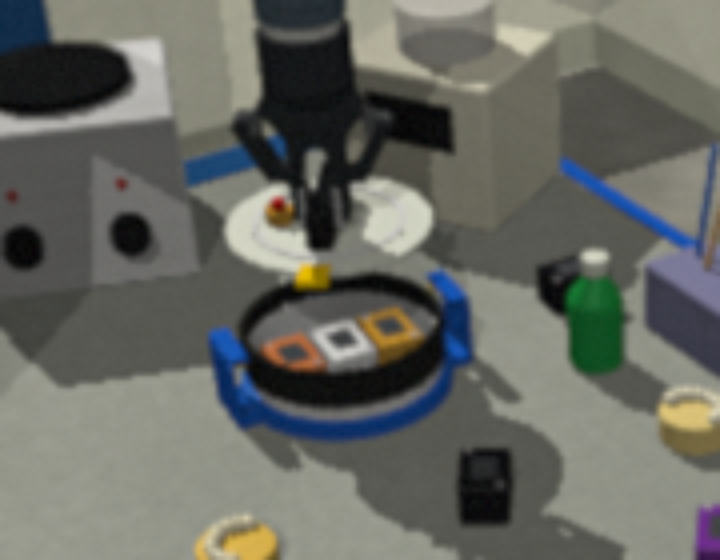

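```bash
python3 - <<'E'
from h import *
a=A0+np.radians(60)
ctrl.move_straight(lpos(a,95),velocity=100); ctrl.wait(.1); st()
print(ctrl.move_straight(lpos(a,74),velocity=20,until_force=5)); st()
pic,d,p=cam("wrist"); cv2.imwrite("pics/seat.png",pic)
ctrl.move_straight(lpos(a,63.4),velocity=20); ctrl.wait(.2); st()
pic,d,p=cam("wrist"); cv2.imwrite("pics/seat2.png",pic)
E
```

```text
t70.7 [545.7 276.2  95.8] F [ 0.6  0.3 -4.4] T [-0.11  0.06  0.  ] gap 21.1
True
t71.6 [545.1 275.9  75.9] F [1.4 1.2 1.4] T [ 0.11 -0.36 -0.03] gap 21.1
t72.6 [545.2 275.9  64.1] F [-2.6 -1.8 10.6] T [-0.26  0.34  0.  ] gap 20.8
```

View pics/seat2.png

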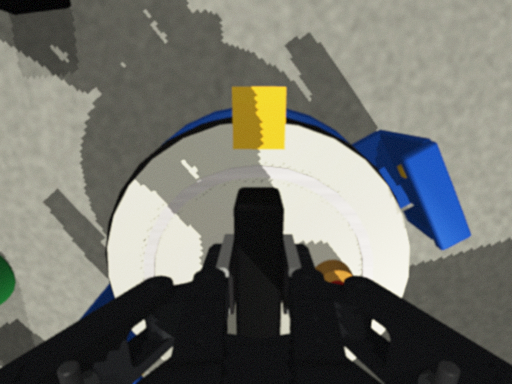

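```bash
python3 - <<'E'
from h import *
ctrl.move_straight(lpos(A0+np.radians(60),62.9),velocity=20)
for k in [50,40,35,30,25,20,15,10,5,0]:
    a=A0+np.radians(k)
    ctrl.move_straight(lpos(a,62.9),down(a+np.pi/2),velocity=12)
    o=st()
    if abs(o["torque"][2])>1.5 or np.hypot(*o["contact_force"][:2])>25: print("stop",k); break
ctrl.wait(.2); st()
pic,d,p=cam("wrist"); cv2.imwrite("pics/locked.png",pic)
E
```

```text
t73.3 [542.5 278.6  63.7] F [-2.1 -0.4 11.8] T [-0.16  0.3   0.02] gap 20.7
t73.8 [540.3 281.8  63.8] F [-1.2  0.1 11. ] T [-0.08  0.17 -0.02] gap 21.3
t74.1 [539.4 283.5  63.8] F [-0.4 -0.5 11.6] T [-0.13  0.22 -0.  ] gap 21.0
t74.4 [538.7 285.2  63.9] F [ 0.1  0.1 11. ] T [-0.06  0.14 -0.02] gap 20.9
t74.7 [538.1 287.   63.9] F [ 0.1  0.4 11.2] T [-0.08  0.02  0.02] gap 20.9
t75.0 [537.7 288.8  63.9] F [ 0.4  0.  11.4] T [-0.11 -0.02  0.01] gap 20.5
t75.3 [537.4 290.7  63.9] F [ 0.8  0.3 10.9] T [-0.11 -0.09 -0.01] gap 20.9
t75.6 [537.3 292.7  63.9] F [ 0.6  0.1 10.2] T [-0.12 -0.14  0.06] gap 21.1
t76.0 [537.4 294.5  64. ] F [ 1.   0.1 11.4] T [-0.13 -0.2  -0.01] gap 20.9
t76.3 [537.6 296.4  64. ] F [ 1.4  0.1 11.8] T [-0.24 -0.2  -0.04] gap 21.0
t76.5 [537.6 296.4  64. ] F [ 1.6  0.5 10.1] T [-0.22 -0.22  0.02] gap 21.2
```

View pics/locked.png

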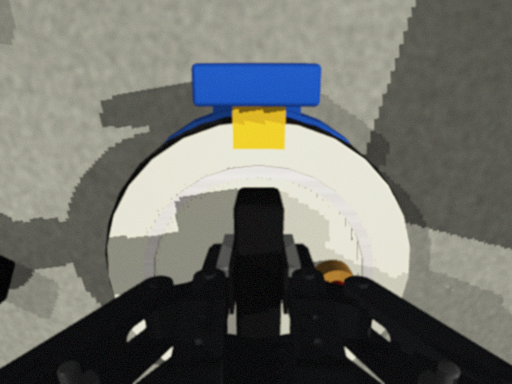

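```bash
python3 - <<'E'
from h import *
for z in [68,70.5,71.5,72]:
    ctrl.move_straight(lpos(A0,z),velocity=20); ctrl.wait(.1); st()
effector.open_jaws(); ctrl.wait(.2); st()
ctrl.move_straight(lpos(A0,125),velocity=80)
look(C0,np.degrees(PY),z=290,name="pot9"); st()
pic,d,p=cam("side"); cv2.imwrite("pics/end_s.png",cv2.resize(pic[60:260,100:340],None,fx=3.3,fy=3,interpolation=cv2.INTER_CUBIC))
import potfit; potfit.fit("pot9")
E
```

```text
t77.0 [537.6 296.4  68.7] F [2.2 0.5 6.6] T [-0.02 -0.48 -0.  ] gap 21.0
t77.4 [537.6 296.4  71. ] F [ 4.1 -0.3  6.2] T [-0.   -0.63 -0.01] gap 21.1
t77.7 [537.5 296.4  71.9] F [5.9 1.2 5.1] T [ 0.15 -1.1   0.11] gap 20.9
t78.1 [537.6 296.4  72.3] F [5.9 1.5 4.7] T [ 0.07 -1.05  0.  ] gap 21.0
t78.9 [536.7 296.3  72. ] F [-0.2  0.2 -0.1] T [-0.01 -0.02  0.03] gap 85.3
t80.6 [524.1 297.6 288.3] F [ 0.4 -0.7 -0.2] T [ 0.01 -0.04 -0.01] gap 85.0
disc z 63.6 minenc 558.9852294921875 294.2294006347656 88.5763168334961 lsq [558.91695568 294.2036978 ] 87.97452679050328
blue 722 [456.  306.1  70.3] z 70.4 rect [456.3 306.2] [54.  17.1] 83.0
blue 455 [660.3 280.9  70.2] z 70.4 rect [660.8 281. ] [54.5 16.3] 82.8
yel 352 [475.1 305.2  63.8] z 63.9 rect [475.5 305. ] [29.3 19. ] 82.5
yel 258 [643.7 284.1  64.1] z 64.1 rect [643.8 283.9] [25.9 20.9] 83.6
bar 1481 [554.5 294.7  95.3] z 95.3 rect [558.  294.3] [ 20.1 107.3] 82.8
```

View pics/pot9.png

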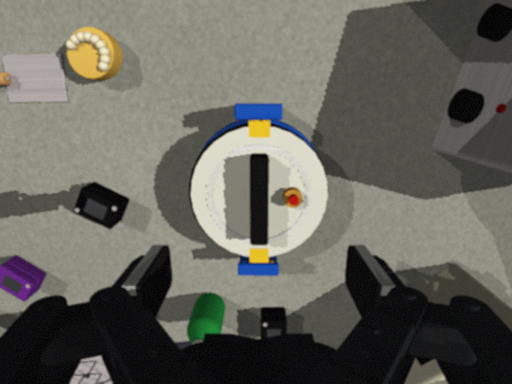

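View pics/end_s.png

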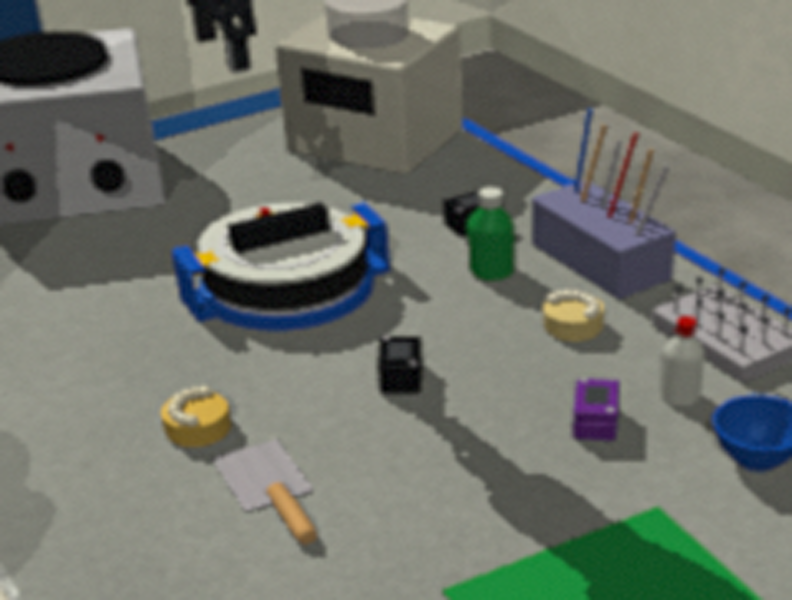

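```bash
python3 - <<'E'
from h import *
ticket.job_done(); st()
E
```

```text
the job is handed in; nothing more can be done
the job is handed in; nothing more can be done
```

I finished the job and handed it in at about 81 s of the 210 s allowed.

**What I did**
- I pressed the lid down about 7 mm, turned it 60° counter-clockwise, lifted it off and laid it flat on the middle of the green mat.
- All three flasks (brass, silver and copper) were on the bench. I pressed each one shut, with the fingertips stopping at 38.0 to 38.1 mm, and stood them side by side on the pot floor.
- I put the lid back 60° off the hook line, pressed it down, turned it clockwise to the hooks and let it spring up.

**Last checks**
- **Flasks:** in the camera view all three tops were level at about 43 mm and inside the wall. The fitted positions were 2 to 5 mm apart, and the farthest corner was about 75 mm from the axis, with the wall at 84 mm.
- **Lid:** the final view gave the same lid height (63.6 mm) and tab height (64 mm) as at the start. The bar was within about 0.3° of the hook line.
- **Other things on the bench:** they looked undisturbed in the last side and wrist pictures. I re-measured only the black look-alike on the bench, and it had not moved.
- **Knocks and slips:** I saw no flask knocked aside and no slip in the grip.

**Small disagreements**
- Camera heights read about 1 mm below the stated sizes throughout.
- The lid first touched the ring at about 76 mm tool height, where I had expected 78 mm. The locked height afterwards matched the start.

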